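Shut and clamp the nebuliser chamber

ROBOT

A 6-joint arm with a two-finger parallel gripper is mounted at the origin on a cart in front of the work surface, level with it; the furniture and walls round the work are solid. World frame = base frame: x ahead of the robot, y to its left, z up, the work surface at z = 0. Lengths are in m, angles in degrees, forces in N, time in s.
With the tool pointing down it reaches from about 0.4 to 0.825 m from the base axis. Payload 7 kg.
Tool frame: the origin (TCP) lies midway between the tips of the shut fingers; the grasp point (between the pads) lies hold_point_z behind it (hold_point_z is the distance from the TCP to the grasp point, in m); z points along the fingers, y is the line along which they close (so a half turn about z gives the same grasp; the last joint's range is limited). The gripper opens to 88 mm and grips with 3 to 60 N. Pads are 19 mm wide; open, the fingers measure 130 mm over their backs; the gripper's body (78 mm by 193 mm) begins 47 mm behind the grasp point.
Start: joints at [-50.071, 20.546, 0.682, 0, -70.136, -16.507], TCP at [0.268, -0.619, 0.196] pointing down, gripper open.
Joint ranges: [-176.03, 176.03], [-82.01, 121.73], [-58.28, 71.71], [-173.87, 95.51], [-174.79, -0.11], [-173.66, 173.66]. Speed limits (degrees/s): [136.94, 136.94, 172.46, 180, 180, 180].

INTERFACE

Orientations are given as [roll, pitch, yaw] about the fixed x, y, z axes, in that order (R = Rz(yaw) Ry(pitch) Rx(roll)).
In Python, from plant import * gives the robot as it stands.
- The arm moves only by the tool step_arm, never from a script. Its argument "steps" is a list that holds one entry, the list of rows, each a list of 6 numbers: the shift along the tool's x, y, z scaled (see below), then the turn, a rotation vector about the tool's x, y, z scaled (see below). In form: [[[tx, ty, tz, wx, wy, wz], ...]]. A call has 1 to 20 rows; each row is the pose to reach, as a shift and turn from the pose commanded when the call began, along the tool's axes at that moment; what a row does not reach only later rows make up. The controller multiplies each number of a shift by 100 mm and each number of a turn by 0.5 rad. A row lasts 1/10 s, in which the tool goes at most 50 mm and 8.59 degrees, less where a joint would pass 70% of its speed; a pose out of reach is approached as far as the arm can. A call with a number of a shift or a turn outside -1 to 1 is refused whole. A call with a gripper value outside its range is refused whole. "jaw" is the closure in counts, from 0 (fully open) to 255 (shut), set as the call begins (left out, the last holds). The fingers move at their own pace and stop on an object; the grip force is fixed at half the most. Time passes only in rows, so rows that repeat a pose let the fingers close. It gives the time, the measured TCP pose, the force, the opening and the grip force at its end, in the units of the state.
- get_obs(): the state, without advancing time (a new reading comes with each control period).
- snapshot(name): name is "scene" or "top" or "wrist"; returns (picture, depth): 400x640x3 uint8, red, green, blue; 400x640 float32, m along the optical axis (not along the pixel's ray), 0 where there is no reading.
- calibration(name): a dict with "mtx" (3x3 intrinsics, pixels), "dist" ([k1, k2, p1, p2, k3] as OpenCV has them; the pictures are not rectified), "rvec" (rotation vector, rad) and "tvec" (3), from world to camera coordinates, as OpenCV has them. Camera axes: x right, y down, z forward; pixel columns grow to the right and rows downward; lengths in m; the calibration is good to about 2 mm. A picture is of the moment at which its call begins: read the wrist's pose just before it. calibration takes no time and is no camera call; for the wrist camera it gives the pose at the moment of the call.
- close_job(): hands the job in; it is judged then, once.
The state is a dict: "clock": time; "joint_pos": joint angles; "qvel": joint speeds; "tau": joint torques, N m; "tool_pos": TCP position; "orientation": TCP orientation; "force": force on the tool from outside, world axes, zero at the start; "moment": the same for the moment, N m; "opening": finger opening in m; "gripper_force": force on a finger pad.
Only numpy, scipy, OpenCV 4.12 (cv2) and the standard library are available. Lean on these libraries where they do the work, as an engineer would, in place of code of your own. Each camera call takes 0.05 s, during which the arm holds its last target. There are 200 camera calls.

TASK

Get the nebuliser chamber ready for a treatment, using fingertip pushes only: push its open lid down until it lies shut on the gasket, then push the clamp's lever down past its dead point until it snaps into lock and the rubber foot holds the lid. Do not grip or lift anything, do not swing the lid further open, and leave the things standing round the chamber where they are.

Things in the scene. Friction and masses are not known exactly. Their poses are not given: they have to be found in the camera images.
- chamber: Nebuliser chamber, fixed: clear acrylic box 150 x 150 mm, 113 mm high with its lid shut, on a white board, a green basket inside. Origin on the table top under the box centre, z up. -x is its front, where a steel toggle clamp stands on an aluminium bracket (80 mm wide in y, x = -178 to -76 mm, top z = 104 mm); +x is its back.
- hinge_line (a point): Middle of the lid's hinge line, at x = +82 mm, y = 0, z = 110 mm of the chamber; the line runs along the chamber's y. The clear lid plate, 158 x 156 x 6 mm, lies in front of it when shut.
- lid (a joint): Lid hinge, rad: 0 = shut on the rubber gasket, positive = open; it starts 0.45 to 0.85 open. A stiff hinge: the lid stays at any angle where it is left, and pushing it down takes about 2 to 8 N at the knob.
- knob_top (a point): Centre of the top of the round black lid knob (32 mm wide), at the middle of the lid. It moves with the lid on a circle about the hinge line: 82 mm in front of the hinge and 21 mm above the lid plate's middle plane. With the lid shut it is at x = 0, y = 0, z = 131 mm of the chamber.
- lever_pad (a point): Point to press: on top of the lever's black round grip (15.6 mm thick, 64 mm long), 20 mm from its free end. Clamp open, the lever slants up to the front at 49 degrees, this point at x = -205, z = 238 mm of the chamber, y = 0. Pushed, it goes nearly straight down, moving forward to x = -221 mm: dead point at z = 171 mm, then it snaps to its stop at z = 156 mm, lever level.
- incubator_corner (a point): Left front corner of the big incubator (fixed), at the height where its door furniture stands out most. From there its front runs straight to the right and slightly away (rotated 0.26 rad from the -y axis toward +x), about 0.62 m from the base axis, up to 0.51 m high: an arm that swings across in front of it must be drawn in.
- lever: The clamp's lever. Origin on its pivot in the arm; -x runs along the lever to its free end (134 mm), z is its upper side when locked. Let go before the dead point it does not lock. The stiffest part, just before the dead point, takes about 6 to 12 N straight down at the pressing point.
- clamp_arm (a joint): Swing of the clamp's hold-down arm, rad: 0 = fully open (arm leaning 14 degrees from upright just in front of the lid, its top 210 mm over the table), about 1.26 = lying level over the lid, its rubber foot on the steel plate at the lid's front. The lever drives it through a link.
- rubber_foot: Rubber foot under the end of the clamp arm, 19 mm wide, 9 mm thick, yields 1 mm per 7 N. Locked, it presses the lid with about 20 to 30 N. Origin at the centre of its pressing face, z along its spindle.
- food_cup: small round plastic food cup, 42 mm wide, 38 mm high, loose, left of the chamber. Bystander: leave it alone. Origin at the centre of its underside, z up.
- forceps: plastic forceps lying on the table left of the chamber, 15 x 131 x 10 mm, loose. Bystander: leave it alone. Origin at the centre of its underside, z up.
- dropper: brown dropper bottle, 33 mm wide, 102 mm high, loose, stands to the right of the chamber's clamp. Bystander: leave it alone. Origin at the centre of its underside, z up.
- syringe: feeding syringe lying on the table, 103 x 26 x 16 mm, loose. Bystander: leave it alone. Origin at the centre of its underside, z up.
- glass_jar: open glass jar, 62 mm wide, 60 mm high, loose. Bystander: leave it alone. Origin at the centre of its underside, z up.
- feed_brush: thin feeding brush lying on the table, 8 x 176 x 8 mm, loose. Bystander: leave it alone. Origin at the centre of its underside, z up.

How it is judged (in metres and radians):
On the way, in this order (a step that is already met when the one before it is completed fails the run):
1. the lid is pushed down shut (lid joint under 0.03 rad) while the clamp is still open (value of joint lid below 0.03 rad and value of joint clamp_arm below 0.6 rad), for 0.2 s.
2. the lever is pushed past its dead point and locked, foot on the lid (height (world z) of lever_pad below 0.163 m and value of joint clamp_arm above 1.22 rad and contact force between rubber_foot and anything else above 12 N), for 0.2 s.
At the end, for the whole second after the job is handed in: The lid is shut (lid joint under 0.03 rad), the lever lies at its lock stop past the dead point (pressing point below z = 163 mm; its stop is at about 156 mm), the clamp arm is over the lid (joint over 1.22 rad) and the rubber foot presses on the lid with more than 12 N, everything at rest (all of step 2 and value of joint lid below 0.03 rad and linear speed of lever below 0.02 m/s); the robot touches nothing.
It fails at once if the lid is lifted further open than it can stand at the start (over 1.0 rad) (value of joint lid above 1 rad).
It fails at once if the lid knob is taken between the fingers (x of the grasp point in the frame of knob_top between -0.01 and 0.01 m and y of the grasp point in the frame of knob_top between -0.01 and 0.01 m and z of the grasp point in the frame of knob_top between -0.021 and 0.003 m).
It fails at once if the lever grip is taken between the fingers (x of the grasp point in the frame of lever between -0.138 and -0.06 m and y of the grasp point in the frame of lever between -0.009 and 0.009 m and z of the grasp point in the frame of lever between -0.009 and 0.009 m).
It fails at once if one of the loose things standing round (cup, syringe, brush, jar, forceps, dropper bottle) is moved more than 30 mm or lifted (distance of any of food_cup, forceps, dropper, syringe, glass_jar, feed_brush from where it was at the start of the episode above 0.03 m).
It also fails if it takes over 51 s, if anything falls off the work surface, if the arm or the gripper's body presses on something with over 40 N, if the wrist force passes 120 N, or if a joint passes its speed limit or range.

## Working session

There is one attempt and no reset: what is moved stays moved. The work goes in short steps, Python scripts to look and compute and a tool call to move; the robot and the scene stay as the last step left them, time stands still between calls to the robot, and variables do not carry over. Pictures are saved under pics/ and viewed, at most 10 in all, crops included, and the job is handed in when it is done.

Besides the shell and the picture viewer there is one more tool, called after ">>>" in YAML: its name, and indented under it one key for each argument. step_arm: Moves the arm, as the interface text tells. Its arguments: {"type":"object","properties":{"steps":{"type":"array","items":{"type":"array","items":{"type":"array","items":{"type":"number","minimum":-1,"maximum":1}}}},"jaw":{"type":"number"}},"required":["steps"]}

```bash
mkdir -p pics; ls; python3 - <<'E'
from plant import *
import cv2,numpy as np
print(get_obs())
for n in ("scene","top"):
    p,d=snapshot(n); cv2.imwrite(f"pics/{n}0.png",p[:,:,::-1]); np.savez(f"pics/{n}0.npz",p=p,d=d,**{k:np.array(v) for k,v in calibration(n).items()})
    print(n,calibration(n))
E
```

```text
pics
{'clock': 0.0, 'joint_pos': array([-5.00687587e+01,  2.05922291e+01,  6.32403866e-01, -1.94156740e-02,
       -7.01356718e+01, -1.65044916e+01]), 'qvel': array([-0.02881238, -0.0763505 , -0.02149848,  0.02984573, -0.08230093,
        0.03946645]), 'tau': array([ 1.91359875e-03, -5.82714272e+01,  2.93061680e+01,  6.99740097e+00,
        6.91430309e-03, -1.99353390e-04]), 'tool_pos': array([ 0.26808234, -0.61888014,  0.19460558]), 'orientation': array([ 1.79903252e+02, -9.63260311e-03, -1.56579855e+02]), 'force': array([ 0.37677829,  0.09870169, -0.03362009]), 'moment': array([ 0.05943423, -0.00580576,  0.04989125]), 'gripper_force': 0.0, 'opening': 0.08749795995524016}
scene {'mtx': array([[430.86513652,   0.        , 322.13256257],
       [  0.        , 430.86513652, 195.71404998],
       [  0.        ,   0.        ,   1.        ]]), 'dist': array([-0.01110506,  0.        ,  0.        ,  0.        ,  0.        ]), 'rvec': array([ 1.02174018, -2.4598474 ,  0.97606322]), 'tvec': array([0.39930719, 0.35570469, 1.18188992])}
top {'mtx': array([[391.32358795,   0.        , 323.87425502],
       [  0.        , 391.32358795, 203.04006664],
       [  0.        ,   0.        ,   1.        ]]), 'dist': array([-0.07752115,  0.        ,  0.        ,  0.        ,  0.        ]), 'rvec': array([ 1.89644449, -2.08889864,  0.43710519]), 'tvec': array([0.11746436, 0.55169906, 1.46585591])}
```

View pics/scene0.png

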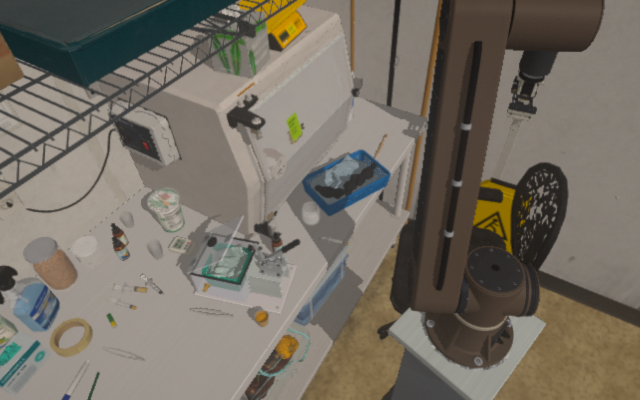

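View pics/top0.png

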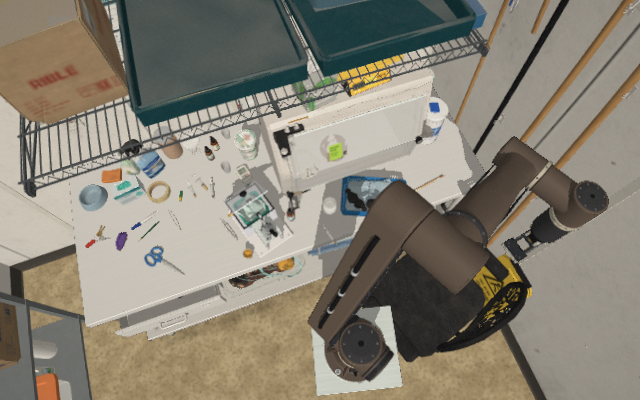

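The scene view shows the chamber near (230,260), with the clamp lever at about (290,243). In the top view the chamber is near (250,210) and the clamp near (275,230). I'll crop both and enlarge them.

```bash
python3 - <<'E'
import cv2,numpy as np
s=cv2.imread("pics/scene0.png")[200:325,180:320]; t=cv2.imread("pics/top0.png")[165:265,215:315]
s=cv2.resize(s,None,fx=5.7,fy=4.8*5.7/5.7,interpolation=cv2.INTER_CUBIC) if 0 else cv2.resize(s,None,fx=4.7,fy=4.7,interpolation=cv2.INTER_CUBIC)
cv2.imwrite("pics/s1.png",s); cv2.imwrite("pics/t1.png",cv2.resize(t,None,fx=6,fy=6,interpolation=cv2.INTER_CUBIC))
E
```

```text
(no output)
```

View pics/s1.png

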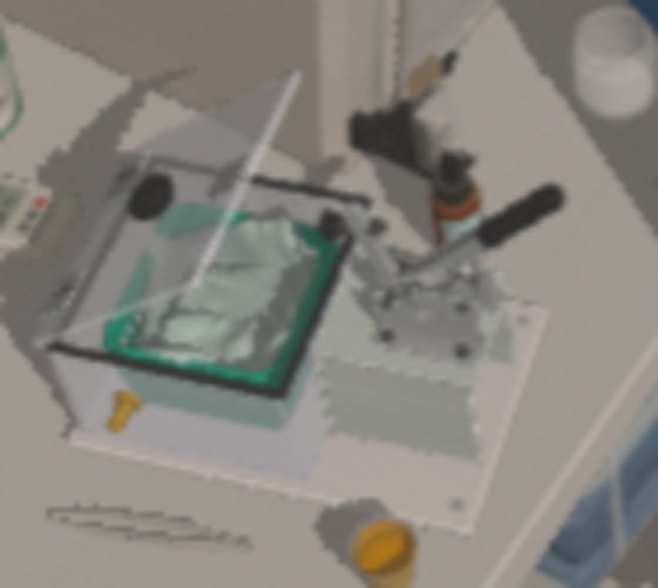

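View pics/t1.png

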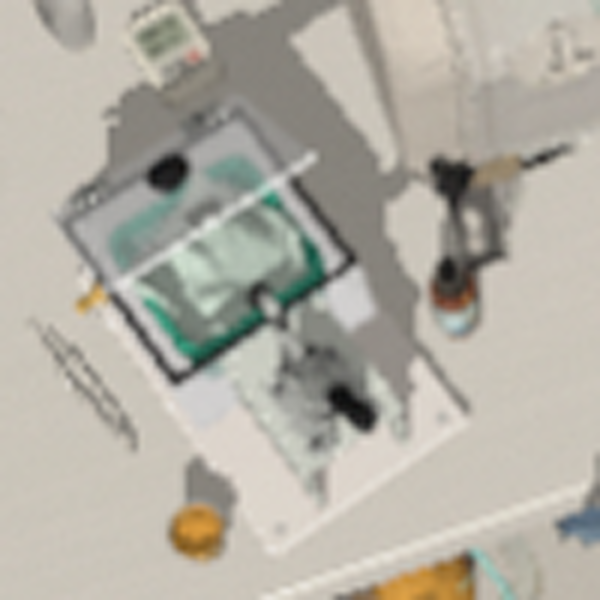

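The scene crop shows the gasket rim, with corners at about (50,345), (140,158), (370,203) and (285,397). The knob is at (150,195) and the grip end at (553,195). In the top crop the rim corners are (60,218), (240,112), (353,260) and (178,383), the knob is at (168,172) and the grip runs (335,390)–(368,420). The dropper stands to the right of the clamp, and the lid leans open with its front edge along the white line.

```bash
cat > h.py <<'E'
import numpy as np,cv2
from scipy.spatial.transform import Rotation as Rot
from scipy.optimize import least_squares
def ray(c,uv):
    R=cv2.Rodrigues(c["rvec"])[0]; p=cv2.undistortPoints(np.float64(uv).reshape(-1,1,2),c["mtx"],c["dist"]).reshape(-1,2)
    return -R.T@c["tvec"], np.c_[p,np.ones(len(p))]@R
def plane(c,uv,z):
    o,d=ray(c,uv); return o+d*((z-o[2])/d[:,2])[:,None]
def tri(c1,u1,c2,u2):
    o1,d1=ray(c1,u1);o2,d2=ray(c2,u2);out=[]
    for a,b in zip(d1,d2):
        s=np.linalg.lstsq(np.c_[a,-b],o2-o1,rcond=None)[0]; p,q=o1+s[0]*a,o2+s[1]*b
        out.append(np.r_[(p+q)/2,np.linalg.norm(p-q)])
    return np.array(out)
E
python3 - <<'E'
from h import *
np.set_printoptions(precision=4,suppress=True)
S=dict(np.load("pics/scene0.npz"));T=dict(np.load("pics/top0.npz"))
sc=lambda a:np.array(a)/4.7+[180,200]-.4
tc=lambda a:np.array(a)/6+[215,165]-.4
model=np.array([[75,75],[75,-75],[-75,-75],[-75,75]])/1000  # BL BR FR FL (y left)
P=[plane(S,sc([[50,345],[140,158],[370,203],[285,397]]),.107),plane(T,tc([[60,218],[240,112],[353,260],[178,383]]),.107)]
for p in P:
    p=p[:,:2]; c=p.mean(0); q=p-c
    H=model.T@q; th=np.arctan2(H[0,1]-H[1,0],H[0,0]+H[1,1]); R=np.array([[np.cos(th),-np.sin(th)],[np.sin(th),np.cos(th)]])
    print("centre",c,"yaw",np.degrees(th)); print((q@R)*1000)
print("tri grip base,end",tri(S,sc([[485,238],[558,192]]),T,tc([[332,388],[370,424]])))
print("tri knob",tri(S,sc([[152,192]]),T,tc([[168,172]])))
print("tri lid front edge ends",tri(S,sc([[195,283],[298,73]]),T,tc([[105,285],[315,155]])))
print("clamp arm top",tri(S,sc([[335,222]]),T,tc([[265,297]])))
print("dropper top",tri(S,sc([[458,162]]),T,tc([[450,268]])), plane(S,sc([[385,560]]),.03),"corner handle",tri(S,sc([[370,130]]),T,tc([[450,180]])))
E
```

```text
centre [0.586 0.37 ] yaw 32.066025314913475
[[ 73.0203  70.3126]
 [ 78.5707 -72.4028]
 [-76.4805 -70.64  ]
 [-75.1106  72.7302]]
centre [0.5872 0.3679] yaw 31.295472051605444
[[ 76.2405  72.1861]
 [ 70.1229 -71.1119]
 [-71.1971 -71.9424]
 [-75.1663  70.8681]]
tri grip base,end [[0.4356 0.2754 0.1961 0.0065]
 [0.3947 0.2492 0.2479 0.001 ]]
tri knob [[0.6085 0.3813 0.1752 0.0002]]
tri lid front edge ends [[0.5118 0.4129 0.2144 0.0051]
 [0.5938 0.2797 0.2098 0.0006]]
clamp arm top [[0.5129 0.3198 0.1773 0.0013]]
dropper top [[0.5553 0.2044 0.094  0.0035]] [[0.4016 0.3963 0.03  ]] corner handle [[0.6494 0.205  0.0437 0.0038]]
```

```bash
cat >> h.py <<'E'
C=np.array([.5866,.369]);YAW=np.radians(31.7)
cx=np.array([np.cos(YAW),np.sin(YAW)]);cy=np.array([-cx[1],cx[0]])
def toch(P): q=P[...,:2]-C; return np.stack([q@cx,q@cy,P[...,2]],-1)
def toworld(p): p=np.asarray(p); return np.r_[C+p[0]*cx+p[1]*cy,p[2]]
def cloud(D):
    d=D["d"];v,u=np.nonzero(d>0);o,r=ray(D,np.c_[u,v]);return o+r*d[v,u][:,None],u,v
E
python3 - <<'E'
from h import *
np.set_printoptions(precision=3,suppress=True)
for n in("scene","top"):
    D=dict(np.load(f"pics/{n}0.npz"));P,u,v=cloud(D);c=toch(P)
    print(n,"incubator points by z: max chamber-y, its x,z, world")
    for z0 in np.arange(.05,.6,.06):
        m=(c[:,2]>z0)&(c[:,2]<z0+.06)&(c[:,0]>-.3)&(c[:,0]<.15)&(c[:,1]<-.095)&(c[:,1]>-.35)
        if m.sum()>3:
            q=c[m];i=np.argsort(-q[:,1])[2]; j=np.argsort(q[:,0])[2]; print(round(z0,2),m.sum(),q[i],q[j],P[m][j])
    # lever grip: dark points
    g=D["p"][v,u].max(-1)<60
    m=g&(c[:,0]<-.13)&(c[:,0]>-.26)&(abs(c[:,1])<.04)&(c[:,2]>.12)
    print("grip",m.sum(),c[m].mean(0),c[m][np.argsort(c[m][:,2])[[0,-1]]]) if m.sum() else 0
    m=g&(c[:,0]<.06)&(c[:,0]>-.03)&(abs(c[:,1])<.03)&(c[:,2]>.13)
    if m.sum(): print("knob",m.sum(),c[m].mean(0),c[m].min(0),c[m].max(0))
E
```

```text
scene incubator points by z: max chamber-y, its x,z, world
0.05 1316 [-0.113 -0.107  0.055] [-0.281 -0.349  0.057] [ 0.532 -0.076  0.057]
0.11 1068 [-0.016 -0.15   0.162] [-0.117 -0.347  0.158] [0.67  0.012 0.158]
0.17 1215 [-0.03  -0.146  0.208] [-0.127 -0.348  0.219] [0.662 0.006 0.219]
0.23 1646 [-0.025 -0.145  0.232] [-0.132 -0.346  0.25 ] [0.656 0.005 0.25 ]
0.29 1990 [-0.031 -0.148  0.295] [-0.127 -0.35   0.293] [0.662 0.004 0.293]
0.35 1902 [-0.015 -0.151  0.361] [-0.108 -0.334  0.35 ] [0.67  0.028 0.35 ]
0.41 2051 [-0.095 -0.145  0.459] [-0.104 -0.174  0.469] [0.59  0.166 0.469]
0.47 4095 [-0.095 -0.144  0.48 ] [-0.104 -0.169  0.476] [0.587 0.171 0.476]
0.53 956 [-0.024 -0.295  0.555] [-0.037 -0.348  0.571] [0.738 0.054 0.571]
0.59 526 [-0.025 -0.296  0.599] [-0.036 -0.344  0.634] [0.737 0.057 0.634]
grip 74 [-0.204  0.005  0.228] [[-0.187  0.007  0.202]
 [-0.223  0.001  0.252]]
knob 1126 [-0.011  0.001  0.758] [-0.027 -0.03   0.169] [0.036 0.03  0.82 ]
top incubator points by z: max chamber-y, its x,z, world
0.05 511 [-0.117 -0.108  0.056] [-0.277 -0.343  0.052] [ 0.531 -0.068  0.052]
0.11 275 [-0.019 -0.149  0.13 ] [-0.116 -0.343  0.158] [0.668 0.016 0.158]
0.17 282 [-0.022 -0.147  0.199] [-0.127 -0.349  0.216] [0.662 0.005 0.216]
0.23 550 [-0.036 -0.145  0.254] [-0.132 -0.343  0.277] [0.654 0.008 0.277]
0.29 748 [-0.019 -0.147  0.32 ] [-0.126 -0.342  0.299] [0.659 0.011 0.299]
0.35 672 [-0.016 -0.151  0.361] [-0.11  -0.34   0.358] [0.671 0.022 0.358]
0.41 852 [-0.096 -0.146  0.448] [-0.102 -0.146  0.449] [0.577 0.191 0.449]
0.47 1981 [-0.092 -0.144  0.477] [-0.103 -0.168  0.478] [0.588 0.172 0.478]
0.53 233 [-0.021 -0.295  0.532] [-0.037 -0.345  0.546] [0.736 0.056 0.546]
0.59 242 [-0.025 -0.297  0.599] [-0.035 -0.336  0.618] [0.733 0.065 0.618]
grip 27 [-0.205  0.     0.235] [[-0.181 -0.007  0.204]
 [-0.219 -0.002  0.253]]
knob 162 [-0.008 -0.001  0.689] [-0.028 -0.029  0.171] [0.035 0.03  0.81 ]
```

```bash
python3 - <<'E'
from h import *
np.set_printoptions(precision=2,suppress=True)
a=np.radians(-50.07);r=np.array([np.cos(a),np.sin(a)]);l=np.array([-r[1],r[0]])
A=[]
for n in("scene","top"):
    D=dict(np.load(f"pics/{n}0.npz"));A.append(cloud(D)[0])
P=np.vstack(A);c=toch(P)
rr=P[:,:2]@r;ll=P[:,:2]@l
m=(abs(ll)<.2)&(P[:,2]>.1)
for x in np.arange(.2,.85,.05):
    k=m&(rr>x)&(rr<x+.05)
    if k.sum(): print("robot r",round(x,2),k.sum(),"z",P[k][:,2].min(),P[k][:,2].max(),"lat",ll[k].min(),ll[k].max())
k=(abs(c[:,1])<.25)&(c[:,2]>.55)&(c[:,0]>-.3)&(np.hypot(P[:,0],P[:,1])>.5)
for y in np.arange(-.25,.25,.1):
    q=c[k&(c[:,1]>y)&(c[:,1]<y+.1)]; print("shelf y",round(y,2),len(q),q[np.argsort(q[:,0])[:60:20]], "zmin",q[:,2].min())
E
```

```text
robot r 0.2 2540 z 0.5858972807756683 0.8233553437288611 lat -0.0734741483349334 0.1872334021469845
robot r 0.25 972 z 0.739579132673092 0.8058854738366343 lat -0.06900408801489774 0.18434452476146254
robot r 0.3 626 z 0.7130825580754948 0.7927000184588844 lat -0.0525847501822415 0.0528487822527403
robot r 0.35 645 z 0.6756196213666016 0.7672787824696984 lat -0.05245300748737275 0.05416598122222187
robot r 0.4 572 z 0.6744148404935203 0.7496791773362932 lat -0.05276593489653501 0.05389641945170651
robot r 0.45 469 z 0.6348576001563965 0.7318552928123508 lat -0.05419027774207442 0.05363576735700331
robot r 0.5 462 z 0.2977553643444374 0.7094430265621434 lat -0.1999303353942749 0.05462645335057366
robot r 0.55 1567 z 0.22360242566733957 0.6868824550194017 lat -0.1998497544076832 0.06524006372229345
robot r 0.6 4020 z 0.24186269301582142 0.6715519883351357 lat -0.19998253256863815 0.07133561364546159
robot r 0.65 770 z 0.2710737200698824 0.670553301416557 lat -0.19966786056344435 0.06879137747880015
robot r 0.7 66 z 0.29258001269255185 0.3343120544278182 lat -0.18990387939335102 -0.16832266139964233
shelf y -0.25 5107 [[-0.13 -0.25  0.71]
 [-0.13 -0.23  0.71]
 [-0.13 -0.24  0.72]] zmin 0.5502213638390879
shelf y -0.15 8363 [[-0.12 -0.15  0.72]
 [-0.12 -0.15  0.71]
 [-0.12 -0.15  0.73]] zmin 0.6999231488260569
shelf y -0.05 9693 [[-0.07 -0.04  0.71]
 [-0.07 -0.05  0.71]
 [-0.07 -0.04  0.71]] zmin 0.6318800363612864
shelf y 0.05 12095 [[-0.04  0.05  0.71]
 [-0.04  0.05  0.74]
 [-0.04  0.05  0.74]] zmin 0.5504412319239185
shelf y 0.15 9016 [[-0.01  0.15  0.71]
 [-0.01  0.16  0.71]
 [-0.01  0.15  0.71]] zmin 0.7026256907040269
```

>>> step_arm:
  steps:
    - [[0.2,0.5,-0.5,0,0,0],[0.4,0.9,-0.9,0,0,0],[0.4,1.0,-1.0,0,0,0],[0.4,1.0,-1.0,0,0,0]]
  jaw: 255

```text
clock: 0.5
tool_pos: [0.1903, -0.5433, 0.3019]
orientation: [-179.5, 0.0, -156.6]
force: [0.0, -0.7, 0.8]
opening: 0.061
gripper_force: 0.0
```

The two clouds show the shelf underside at z≈0.70, with its front edge at chamber x≈-0.07. I therefore have to go in low or tilted. I'll carry on drawing in and swinging across.

>>> step_arm:
  steps:
    - [[-0.3,0.3,0,0,0,0],[-0.65,0.6,0,0,0,0],[-1.0,0.9,0,0,0,0],[-1.0,0.9,0,0,0,0]]

```text
clock: 0.9
tool_pos: [0.2493, -0.4177, 0.2961]
orientation: [-180.0, 0.1, -156.4]
force: [0.5, -0.4, 0.5]
opening: 0.0288
gripper_force: 0.0
```

>>> step_arm:
  steps:
    - [[-0.35,0.3,0,0,0,0],[-0.7,0.6,0,0,0,0],[-1.0,0.9,0,0,0,0],[-1.0,0.9,0,0,0,0]]

```text
clock: 1.3
tool_pos: [0.3052, -0.2957, 0.2958]
orientation: [-180.0, 0.1, -156.3]
force: [0.2, 0.8, -0.1]
opening: 0.0014
gripper_force: 0.0
```

>>> step_arm:
  steps:
    - [[-0.35,0.2,0,0,0,0],[-0.7,0.4,0,0,0,0],[-1.0,0.5,0,0,0,0],[-1.0,0.5,0,0,0,0]]

```text
clock: 1.7
tool_pos: [0.3776, -0.2118, 0.2952]
orientation: [180.0, -0.0, -156.4]
force: [-0.2, -1.3, 0.2]
opening: 0.0006
gripper_force: 0.0
```

>>> step_arm:
  steps:
    - [[-0.35,0.3,0,0,0,0],[-0.7,0.6,0,0,0,0],[-1.0,0.9,0,0,0,0],[-1.0,0.9,0,0,0,0]]

```text
clock: 2.1
tool_pos: [0.433, -0.0883, 0.2951]
orientation: [180.0, -0.0, -156.4]
force: [0.9, -0.3, -0.1]
opening: 0.0004
gripper_force: 0.0
```

```bash
python3 - <<'E'
from plant import *
import cv2,numpy as np
o=get_obs();print(o["clock"],o["tool_pos"],o["orientation"],o["joint_pos"])
w,d=snapshot("wrist"); cv2.imwrite("pics/w1.png",w[:,:,::-1])
s,d=snapshot("scene"); cv2.imwrite("pics/s2.png",s[:,:,::-1])
E
```

```text
2.1 [ 0.43302506 -0.08834365  0.2950651 ] [ 1.79972896e+02 -2.71374245e-02 -1.56397718e+02] [ 1.41672323e+01 -5.30022165e+00 -1.69541537e+01 -2.27552028e-02
 -7.83772823e+01 -8.05603661e+01]
```

View pics/s2.png

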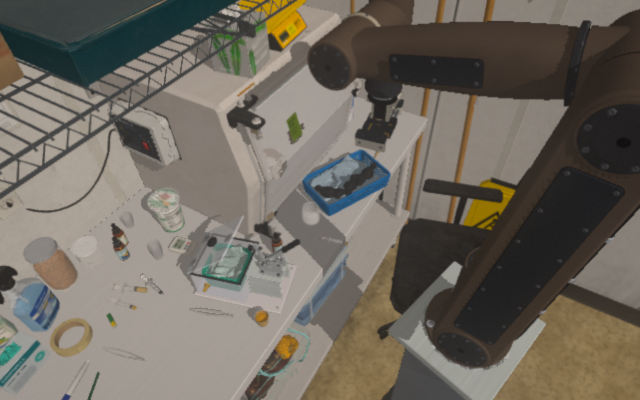

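```bash
python3 - <<'E'
from h import *
np.set_printoptions(precision=2,suppress=True)
# start clouds; tool-centred axes at the start: a along arm plane (j1), l lateral
a=np.radians(-50.07);r=np.array([np.cos(a),np.sin(a)]);l=np.array([-r[1],r[0]])
A=[]
for n in("scene","top"):
    D=dict(np.load(f"pics/{n}0.npz"));A.append(cloud(D)[0])
P=np.vstack(A); q=P[:,:2]-[.268,-.619]; R=q@r;L=q@l;Z=P[:,2]-.195
for l0 in np.arange(-.16,.28,.04):
    k=(L>l0)&(L<l0+.04)&(abs(R)<.13)&(Z>.02)
    if k.sum()>3: print("lat",round(l0,2),k.sum(),"z",np.percentile(Z[k],[1,99]),"R",np.percentile(R[k],[1,99]))
t=np.radians(-156.6);X=np.array([np.cos(t),np.sin(t)]);Y=np.array([np.sin(t),-np.cos(t)])
for z0 in np.arange(0,.5,.03):
    k=(Z>z0)&(Z<z0+.03)&(np.hypot(q[:,0],q[:,1])<.15)
    if k.sum()>3: print("h",round(z0,2),k.sum(),"X",(q[k]@X).min(),(q[k]@X).max(),"Y",(q[k]@Y).min(),(q[k]@Y).max())
E
```

```text
lat -0.08 91 z [0.1  0.47] R [-0.03  0.06]
lat -0.04 1782 z [0.08 0.47] R [-0.1   0.04]
lat 0.0 2801 z [0.04 0.47] R [-0.1   0.07]
lat 0.04 1050 z [0.1  0.47] R [-0.09  0.02]
lat 0.08 525 z [0.39 0.46] R [-0.05  0.03]
lat 0.12 540 z [0.39 0.49] R [-0.13  0.03]
lat 0.16 519 z [0.45 0.51] R [-0.13  0.03]
lat 0.2 513 z [0.44 0.51] R [-0.13  0.03]
lat 0.24 265 z [0.39 0.48] R [-0.12  0.03]
h 0.03 60 X -0.012385598588087965 0.010052538140480499 Y 0.051635341289185684 0.06541575563839556
h 0.06 61 X -0.012819546715772715 0.009238753107179707 Y -0.051910758859399345 0.07128510246049999
h 0.09 398 X -0.040496978364368455 0.038530350522338976 Y -0.09469364382800707 0.09491262908813818
h 0.12 890 X -0.040699496567242546 0.03846464897271533 Y -0.09726183772237253 0.1064295251432027
h 0.15 188 X -0.02476976514845904 0.025962624118087356 Y -0.015138561521237957 0.023698377057984346
h 0.18 258 X -0.039471035711773336 0.0391426564056564 Y -0.040780783597629315 0.04194912118206297
h 0.21 308 X -0.04603075772702908 0.04481137989507638 Y -0.00359906534290114 0.05238747161475562
h 0.24 485 X -0.046435236868501865 0.04527319465859642 Y -0.0024335640942665516 0.051301220570608895
h 0.27 475 X -0.04598890014917476 0.046097142099939356 Y 0.0018855909570410147 0.05067683079074722
h 0.3 226 X -0.046963457603471793 0.04627562656522821 Y 0.007091282566880609 0.048973773335524544
h 0.33 170 X -0.04449572175834915 0.05172643396378841 Y 0.0026448586775205704 0.05219358490416125
h 0.36 240 X -0.12270148801584624 0.05156198887201572 Y -0.0021616784728151713 0.08363909605755243
h 0.39 444 X -0.12421390597004912 0.04835195976860274 Y 0.0018206954173578776 0.08858436677329432
h 0.42 935 X -0.14790436698183684 0.048518390421034154 Y -0.014596560582054774 0.08664911482643124
h 0.45 1457 X -0.1454172252785432 0.047410514808772855 Y -0.04822276496469929 0.06824071093180137
```

The scene view shows the arm drawn in ahead of the incubator and the gripper at about (380,110). The chamber is untouched at (230,260). Next I'll swing in front of the clamp.

>>> step_arm:
  steps:
    - [[-0.2,0.3,-0.1,0,0,-0.1],[-0.4,0.6,-0.2,0,0,-0.2],[-0.5,1.0,-0.2,0,0,-0.283],[-0.5,1.0,-0.2,0,0,-0.283]]

```text
clock: 2.6
tool_pos: [0.4376, 0.0225, 0.3157]
orientation: [180.0, 0.0, -148.3]
force: [0.0, -0.9, -0.9]
opening: 0.0005
gripper_force: 0.0
```

>>> step_arm:
  steps:
    - [[-0.2,0.3,0,0,0,0],[-0.4,0.65,0,0,0,0],[-0.5,1.0,0,0,0,0],[-0.5,1.0,0,0,0,0]]

```text
clock: 3.0
tool_pos: [0.4279, 0.1333, 0.3152]
orientation: [180.0, -0.0, -148.4]
force: [-0.7, -0.0, 0.4]
opening: 0.0003
gripper_force: 0.0
```

>>> step_arm:
  steps:
    - [[-0.1,0.35,0,0,0,0],[-0.15,0.7,0,0,0,0],[-0.2,1.0,0,0,0,0],[-0.2,1.0,0,0,0,0],[-0.2,1.0,0,0,0,0]]

```text
clock: 3.5
tool_pos: [0.3933, 0.2267, 0.3154]
orientation: [-180.0, -0.0, -148.5]
force: [0.3, -0.4, 0.3]
opening: 0.0005
gripper_force: 0.0
```

```bash
cat >> h.py <<'E'
def delta(o,target,t=None,yaw=-148.3):
    "shift (units of .1 m) and turn (.5 rad) from the measured pose o to chamber-frame target, tilt t deg"
    R=Rot.from_euler("xyz",o["orientation"],degrees=True); d=R.inv().apply(toworld(target)-o["tool_pos"])/.1
    G=Rot.from_euler("xyz",[180,0,yaw],degrees=True)*Rot.from_rotvec([0,-np.radians(t),0])
    return np.round(np.r_[d,(R.inv()*G).as_rotvec()/.5],3)
E
python3 - <<'E'
from h import *
from plant import *
o=get_obs();print(o["clock"],toch(o["tool_pos"]),o["orientation"],o["joint_pos"])
for p,t in (([-.16,0,.32],12),([-.09,0,.30],22)): print(delta(o,p,t))
w,d=snapshot("wrist"); cv2.imwrite("pics/w2.png",w[:,:,::-1]); np.savez("pics/w2.npz",p=w,d=d,**{k:np.array(v) for k,v in calibration("wrist").items()})
E
```

```text
3.5 [-0.23920855 -0.01946807  0.31544538] [-1.79976858e+02 -2.49048841e-02 -1.48486280e+02] [ 5.49656548e+01 -4.38150209e+00 -1.35905743e+01  1.14653223e-02
 -8.08229856e+01 -1.13453762e+02]
[-0.791  0.197 -0.046 -0.001 -0.42  -0.006]
[-1.492  0.2    0.154 -0.002 -0.769 -0.006]
```

View pics/w2.png

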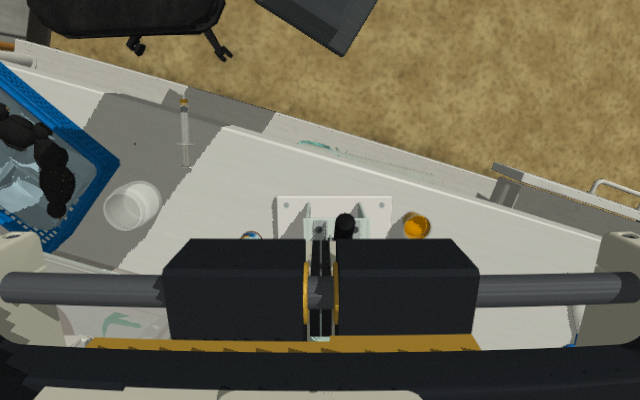

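The wrist view shows the lever grip end at about (345,222), the board's front edge at row 197 and the cup at (416,226). The closed fingers are central. I'll check the grip's y offset from this depth and then go over the clamp.

```bash
python3 - <<'E'
from h import *
np.set_printoptions(precision=4,suppress=True)
D=dict(np.load("pics/w2.npz"));P,u,v=cloud(D);c=toch(P);g=D["p"][v,u].max(-1)<60
m=g&(c[:,2]>.19)&(c[:,2]<.26)&(c[:,0]<-.15)&(c[:,0]>-.25)&(abs(c[:,1])<.04)&(v<240)
print(m.sum(),c[m].mean(0),c[m].min(0),c[m].max(0))
pts=plane(D,[[278,197],[392,197]],.005);print(toch(pts))
E
```

```text
429 [-0.2201 -0.0026  0.2453] [-0.2298 -0.0095  0.2195] [-0.1995  0.005   0.2516]
[[-0.1788 -0.0818  0.005 ]
 [-0.1782  0.0824  0.005 ]]
```

>>> step_arm:
  steps:
    - [[-0.25,0.1,-0.05,0,-0.1,0],[-0.5,0.15,-0.05,0,-0.25,0],[-0.8,0.2,-0.05,0,-0.42,0],[-0.8,0.2,-0.05,0,-0.42,0]]

```text
clock: 3.95
tool_pos: [0.4514, 0.2853, 0.3201]
orientation: [-180.0, 12.1, -148.5]
force: [0.3, -0.9, -0.5]
opening: 0.0005
gripper_force: 0.0
```

```bash
python3 - <<'E'
from h import *
from plant import *
o=get_obs();print(o["clock"],toch(o["tool_pos"]),o["orientation"],o["joint_pos"])
for p,t in (([-.09,0,.30],22),([-.03,0,.265],22),([.03,0,.24],20),([.03,0,.215],16)): print(delta(o,p,t))
E
```

```text
3.95 [-1.58995351e-01 -1.75401086e-04  3.20132213e-01] [-179.95867173   12.07947453 -148.53731663] [  57.67367153   -4.91845758  -16.99686007    5.79578283  -67.17618089
 -117.9624938 ]
[-0.633  0.005  0.341 -0.004 -0.346 -0.008]
[-1.146  0.008  0.809 -0.004 -0.346 -0.008]
[-1.68   0.01   1.179 -0.004 -0.276 -0.008]
[-1.628  0.011  1.424 -0.003 -0.137 -0.008]
```

>>> step_arm:
  steps:
    - [[-0.3,0,0.1,0,-0.2,0],[-0.63,0,0.34,0,-0.35,0],[-0.8,0,0.5,0,-0.35,0],[-0.95,0,0.65,0,-0.35,0],[-0.95,0,0.65,0,-0.35,0]]

```text
clock: 4.45
tool_pos: [0.5422, 0.3403, 0.274]
orientation: [-179.9, 21.7, -148.6]
force: [-0.1, -1.1, -1.3]
opening: 0.0007
gripper_force: 0.0
```

```bash
python3 - <<'E'
from h import *
from plant import *
o=get_obs();print(o["clock"],toch(o["tool_pos"]),o["orientation"],o["force"])
for p,t in (([.0,0,.255],22),([.025,0,.235],18),([.025,0,.2],15)): print(delta(o,p,t))
s,d=snapshot("scene"); cv2.imwrite("pics/s3.png",cv2.resize(s[60:310,150:400,::-1],None,fx=2.4,fy=2.4,interpolation=cv2.INTER_CUBIC))
E
```

```text
4.45 [-0.05286915 -0.00102363  0.27399057] [-179.87387386   21.71896225 -148.57728564] [-0.06055479 -1.07126532 -1.25478968]
[-0.421  0.014  0.372 -0.008 -0.01  -0.009]
[-0.579  0.015  0.65  -0.008  0.13  -0.009]
[-0.45   0.016  0.975 -0.007  0.235 -0.009]
```

View pics/s3.png

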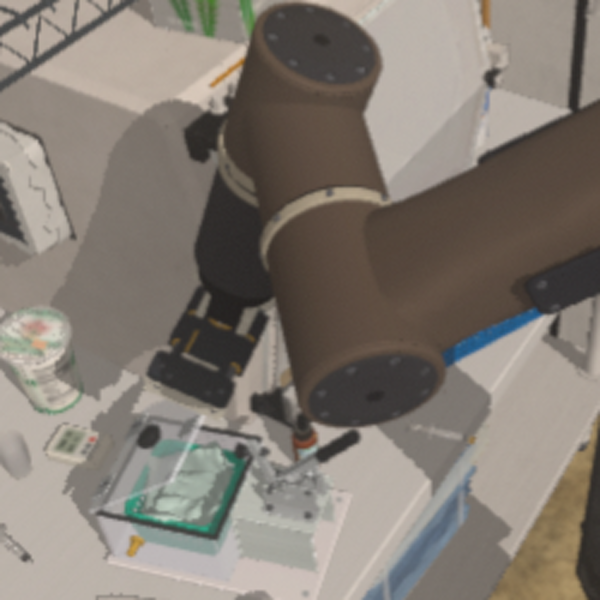

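The scene crop shows the wrist in front of the shelf, the gripper at (195,375) about to pass over the lid, and the clamp untouched. I'll go over the knob and approach it.

>>> step_arm:
  steps:
    - [[-0.25,0,0.2,0,0,0],[-0.42,0,0.37,0,0,0],[-0.58,0,0.65,0,0.13,0],[-0.58,0,0.65,0,0.13,0],[-0.5,0,0.85,0,0.2,0],[-0.5,0,0.85,0,0.2,0]]

```text
clock: 5.1
tool_pos: [0.6075, 0.3817, 0.2141]
orientation: [-180.0, 16.0, -148.5]
force: [-0.8, 0.2, -0.3]
opening: 0.0001
gripper_force: 0.0
```

```bash
python3 - <<'E'
from h import *
from plant import *
o=get_obs();print(o["clock"],toch(o["tool_pos"]),o["orientation"],o["force"])
for p,t in (([.022,0,.195],15),([.02,0,.18],15),([.016,0,.16],15),([.01,0,.14],15),([.008,0,.134],15),([.008,0,.128],15)): print(delta(o,p,t))
E
```

```text
5.1 [ 2.44532190e-02 -1.63010178e-04  2.14124309e-01] [-179.95134205   16.00900261 -148.54759817] [-0.81032035  0.23275533 -0.31661519]
[ 0.076  0.002  0.177 -0.004  0.035 -0.008]
[ 0.137  0.002  0.316 -0.004  0.035 -0.008]
[ 0.231  0.002  0.497 -0.004  0.035 -0.008]
[ 0.343  0.002  0.673 -0.004  0.035 -0.008]
[ 0.379  0.002  0.725 -0.004  0.035 -0.008]
[ 0.396  0.002  0.782 -0.004  0.035 -0.008]
```

>>> step_arm:
  steps:
    - [[0.04,0,0.09,0,0.03,0],[0.076,0,0.18,0,0.03,0],[0.1,0,0.23,0,0.03,0],[0.12,0,0.27,0,0.03,0],[0.137,0,0.316,0,0.03,0],[0.16,0,0.36,0,0.03,0],[0.185,0,0.41,0,0.03,0],[0.21,0,0.455,0,0.03,0],[0.231,0,0.5,0,0.03,0]]

```text
clock: 6.0
tool_pos: [0.601, 0.379, 0.1618]
orientation: [-180.0, 15.5, -148.5]
force: [0.8, -0.5, -0.1]
opening: 0.0008
gripper_force: 0.0
```

```bash
python3 - <<'E'
from h import *
from plant import *
o=get_obs();print(o["clock"],toch(o["tool_pos"]),o["orientation"],o["force"])
for p,t in (([.013,0,.15],15),([.01,0,.14],15),([.008,0,.134],15),([.008,0,.128],15)): print(delta(o,p,t))
D={}
for n in("scene","top"):
    p,d=snapshot(n); np.savez("pics/x.npz",p=p,d=d,**{k:np.array(v) for k,v in calibration(n).items()})
    cv2.imwrite(f"pics/{n}4.png",p[:,:,::-1])
E
```

```text
6.0 [0.01751598 0.00092305 0.16184917] [-179.99904111   15.46274591 -148.47052335] [ 0.75416547 -0.54902053 -0.06339456]
[ 0.075 -0.009  0.102 -0.002  0.016 -0.006]
[ 0.131 -0.009  0.191 -0.002  0.016 -0.006]
[ 0.166 -0.01   0.243 -0.002  0.016 -0.006]
[ 0.182 -0.01   0.301 -0.002  0.016 -0.006]
```

```bash
python3 - <<'E'
import cv2,numpy as np
s=cv2.imread("pics/scene4.png")[215:310,180:300]; t=cv2.imread("pics/top4.png")[165:260,215:315]
s=cv2.resize(s,(480,380),interpolation=cv2.INTER_CUBIC);t=cv2.resize(t,(320,304),interpolation=cv2.INTER_CUBIC)
o=np.zeros((380,800,3),np.uint8);o[:,:480]=s;o[:304,480:]=t
cv2.imwrite("pics/c4.png",o)
E
```

```text
(no output)
```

View pics/c4.png

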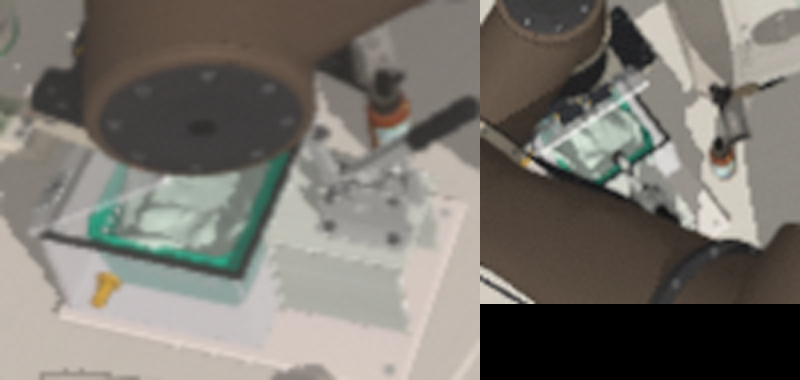

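The arm hides most of the lid in both panes, so the force reading is the better evidence. I'll continue down in small rows.

>>> step_arm:
  steps:
    - [[0.02,0,0.03,0,0,0],[0.05,0,0.07,0,0,0],[0.075,0,0.1,0,0.0,0]]

```text
clock: 6.4
tool_pos: [0.5974, 0.3769, 0.1508]
orientation: [180.0, 15.5, -148.5]
force: [-0.2, -1.4, 2.2]
opening: 0.0004
gripper_force: 0.8
```

>>> step_arm:
  steps:
    - [[0.02,0,0.04,0,0,0],[0.04,0,0.07,0,0,0],[0.056,0,0.09,0,0.0,0]]

```text
clock: 6.7
tool_pos: [0.5932, 0.374, 0.1407]
orientation: [-180.0, 15.3, -148.5]
force: [-14.6, -5.4, 14.8]
opening: 0.0004
gripper_force: 9.8
```

```bash
python3 - <<'E'
from h import *
from plant import *
o=get_obs();print(o["clock"],toch(o["tool_pos"]),o["orientation"],o["force"],o["moment"])
for p,t in (([.008,0,.134],15),([.008,0,.128],15)): print(delta(o,p,t))
E
```

```text
6.7 [0.00825902 0.00074633 0.14074753] [-179.97386409   15.3401759  -148.47931921] [-14.62049154  -5.36637522  14.84996517] [-1.61091945  4.80678863  0.30321499]
[ 0.02  -0.007  0.064 -0.003  0.012 -0.006]
[ 0.036 -0.007  0.122 -0.003  0.012 -0.006]
```

The tool is now pushing against about 15 N at z = 0.141, which is more than the hinge should need. I'll compare the lid edge in the top view before and now.

```bash
python3 - <<'E'
from h import *
from plant import *
p,d=snapshot("top"); cv2.imwrite("pics/top5.png",p[:,:,::-1])
w,d=snapshot("wrist"); cv2.imwrite("pics/w5.png",w[:,:,::-1])
a=[cv2.resize(cv2.imread(f"pics/{n}.png")[175:235,218:285],(400,358),interpolation=cv2.INTER_CUBIC) for n in("top0","top5")]
b=cv2.resize(cv2.imread("pics/w5.png")[150:400,120:520],(384,240))
o=np.zeros((600,800,3),np.uint8);o[:358]=np.hstack(a);o[358:598,:384]=b
c=cv2.resize(cv2.imread("pics/top4.png")[175:215,218:285],(400,239),interpolation=cv2.INTER_CUBIC);o[360:599,400:]=c
cv2.imwrite("pics/c5.png",o)
o=get_obs();print(o["clock"],toch(o["tool_pos"]),o["force"],o["moment"])
E
```

```text
6.8 [0.00783629 0.00071911 0.14050577] [-12.58834082  -3.63596781  11.17220389] [-1.53889689  4.14499788  0.25365822]
```

View pics/c5.png

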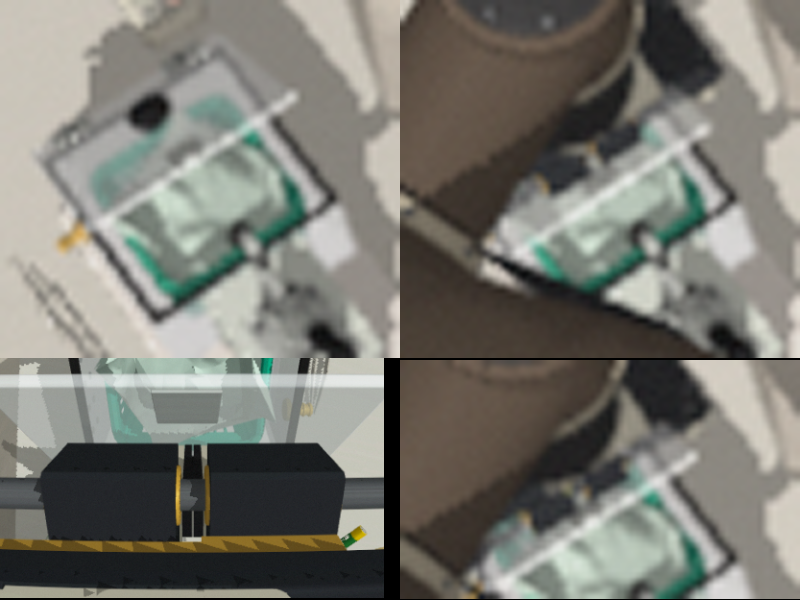

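The lid edge's right end sits at about (295,97) in the start pane and (295,95) at z=0.162, so the lid had not moved by then. It is at (310,130) now. The finger is bearing on the knob's front side and not its top. I'll get the lid angle from the edge end's ray cut with the lid's side plane.

```bash
python3 - <<'E'
from h import *
from plant import *
np.set_printoptions(precision=4,suppress=True)
T=dict(np.load("pics/top0.npz"))
for px in ([[218+295/5.97,175+97/5.97]],[[218+310/5.97,175+130/5.97]]):
    o,d=ray(T,px);d=d[0]
    oc=toch(o);dc=toch(o+d)-oc
    # angle so that point lies on the ray: hinge circle (front edge r=.158)  
    for y in(-.078,):
        s=(y-oc[1])/dc[1];q=oc+s*dc;print("side plane",q,np.arctan2(q[2]-.11,.082-q[0]),np.hypot(q[2]-.11,.082-q[0]))
    s=(q[2]*0+np.linspace(.9,1.7,4000));Q=oc+s[:,None]*dc; r=np.hypot(Q[:,2]-.11,.082-Q[:,0]);i=np.argmin(abs(r-.158)+(Q[:,2]<.1));print("circle",Q[i],np.arctan2(Q[i,2]-.11,.082-Q[i,0]))
ob=get_obs()
R=Rot.from_euler("xyz",ob["orientation"],degrees=True)
for p,t in (([.005,0,.16],15),([0.01,0,.215],15),([.03,0,.215],15)): print(delta(ob,p,t))
E
```

```text
side plane [-0.0467 -0.078   0.2151] 0.6845262528219261 0.16614356200368946
circle [-0.0428 -0.0793  0.2069] 0.6605611541376234
side plane [-0.0557 -0.078   0.1801] 0.4708574775746029 0.15449910454158272
circle [-0.0575 -0.0774  0.184 ] 0.4878636686170135
[-0.024 -0.007 -0.196 -0.003  0.011 -0.006]
[-0.218 -0.007 -0.713 -0.003  0.011 -0.006]
[-0.41  -0.007 -0.66  -0.003  0.011 -0.006]
```

The lid went from about 0.67 to 0.48 rad. Contact came well above where the reported TCP would place it, so the fingertip geometry needs checking. I'll back off along the tool axis and measure the finger tips in the depth clouds.

>>> step_arm:
  steps:
    - [[0,0,-0.15,0,0,0],[0,0,-0.4,0,0,0],[-0.05,0,-0.75,0,0,0],[-0.1,0,-0.85,0,0,0],[-0.1,0,-0.85,0,0,0]]

```text
clock: 7.3
tool_pos: [0.5846, 0.3693, 0.2283]
orientation: [179.9, 15.7, -148.5]
force: [-0.3, 0.0, -0.1]
opening: 0.0005
gripper_force: 0.0
```

```bash
python3 - <<'E'
from h import *
from plant import *
np.set_printoptions(precision=3,suppress=True)
o=get_obs();print(o["clock"],toch(o["tool_pos"]),o["orientation"],o["force"])
R=Rot.from_euler("xyz",o["orientation"],degrees=True)
for n in("scene","top","wrist"):
    p,d=snapshot(n);D=dict(p=p,d=d,**{k:np.array(v) for k,v in calibration(n).items()});np.savez(f"pics/{n}6.npz",**D);cv2.imwrite(f"pics/{n}6.png",p[:,:,::-1])
    P,u,v=cloud(D);q=R.inv().apply(P-o["tool_pos"])
    for z0 in np.arange(-.13,.03,.01):
        k=(q[:,2]>z0)&(q[:,2]<z0+.01)&(abs(q[:,0])<.03)&(abs(q[:,1])<.05)
        if k.sum()>2: print(n,round(z0,2),k.sum(),q[k].min(0)[:2],q[k].max(0)[:2],p[v[k],u[k]].mean(0).astype(int))
E
```

```text
7.3 [-0.002  0.001  0.228] [ 179.925   15.741 -148.477] [-0.332  0.045 -0.125]
top -0.13 6 [ 0.017 -0.011] [0.029 0.049] [74 75 74]
top -0.12 19 [ 0.012 -0.041] [0.03  0.043] [60 60 61]
wrist -0.13 9983 [ 0.025 -0.05 ] [0.03 0.05] [49 43 28]
wrist -0.12 7080 [ 0.02 -0.05] [0.03 0.05] [61 55 40]
wrist -0.11 271 [ 0.013 -0.05 ] [0.03 0.05] [69 68 61]
wrist -0.1 43 [ 0.008 -0.005] [0.017 0.003] [78 78 66]
wrist -0.09 37 [ 0.002 -0.005] [0.009 0.003] [104 102  87]
wrist -0.08 595 [-0.007 -0.005] [0.007 0.003] [31 31 30]
wrist -0.07 97 [ 0.012 -0.005] [0.015 0.003] [41 40 36]
wrist -0.06 217 [ 0.013 -0.006] [0.015 0.003] [23 23 23]
wrist -0.05 342 [ 0.009 -0.007] [0.016 0.005] [77 77 69]
wrist -0.04 229 [ 0.013 -0.008] [0.016 0.006] [81 81 74]
wrist -0.03 28 [ 0.013 -0.005] [0.014 0.002] [52 53 50]
```

```bash
python3 - <<'E'
from h import *
import plant
print([n for n in dir(plant) if not n.startswith("__")], getattr(plant,"hold_point_z",None))
a=cv2.resize(cv2.imread("pics/wrist6.png")[190:360,270:370],(353,600),interpolation=cv2.INTER_CUBIC)
b=cv2.resize(cv2.imread("pics/scene6.png")[160:300,170:270],(447,600)[::1],interpolation=cv2.INTER_CUBIC)
cv2.imwrite("pics/c6.png",np.hstack([a,b]))
E
```

```text
['PlanningError', 'calibration', 'close_job', 'get_obs', 'hold_point_z', 'snapshot'] 0.0188
```

View pics/c6.png

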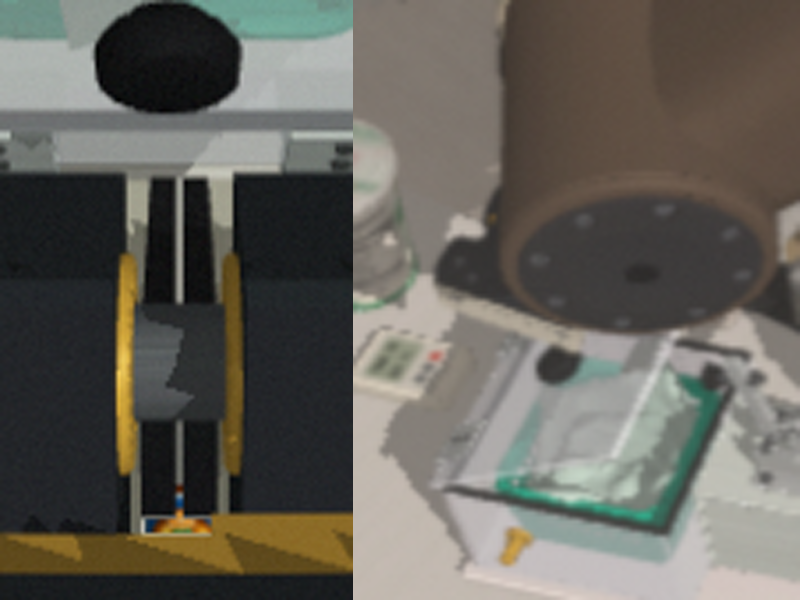

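The left pane (wrist view) shows the fingertips ending at pane row 175, px (321,239.6). The knob centre is at pane (168,57), px (317.6,206.1). The right pane (scene) shows the knob at (558,365), which is px (215.8,245.2), with the lid still standing open. I'll compute the true tip length and where the knob is.

```bash
python3 - <<'E'
from h import *
from plant import *
np.set_printoptions(precision=4,suppress=True)
o=get_obs();R=Rot.from_euler("xyz",o["orientation"],degrees=True)
W=dict(np.load("pics/wrist6.npz"));S=dict(np.load("pics/scene6.npz"))
c,d=ray(W,[[321,239.6],[321,239.6]]);ct=R.inv().apply(c-o["tool_pos"]);dt=R.inv().apply(d[0])
print("cam in tool",ct)
for x in(0.0145,0,-.0145): s=(x-ct[0])/dt[0];print("tip at tool x",x,ct+s*dt)
k=tri(W,[[317.6,206.1]],S,[[170+(558-353)/4.47,160+365/4.29]]);print("knob",toch(k[:,:3]),k[0,3])
# wrist ray to knob, cut with knob-top circle about hinge
c,d=ray(W,[[317.6,206.1]]);oc=toch(c);dc=toch(c+d[0])-oc
s=np.linspace(.05,.6,6000);Q=oc+s[:,None]*dc;r=np.hypot(Q[:,2]-.11,.082-Q[:,0]);i=np.argmin(abs(r-.0846));print("knob on circle",Q[i],"lid",np.arctan2(Q[i,2]-.11,.082-Q[i,0])-.2507)
m=W["d"][200:212,312:324];print("depth at knob",m.mean(),"ray depth",s[i])
E
```

```text
cam in tool [ 0.0742 -0.0008 -0.1892]
tip at tool x 0.0145 [ 0.0145 -0.0005 -0.0405]
tip at tool x 0 [ 0.     -0.0004 -0.0044]
tip at tool x -0.0145 [-0.0145 -0.0003  0.0317]
knob [[ 0.0183 -0.002   0.1555]] 0.0008254898213972319
knob on circle [ 0.015  -0.002   0.1616] lid 0.4057401285756275
depth at knob 0.25267065 ray depth 0.2650858476412735
```

```bash
python3 - <<'E'
from h import *
from plant import *
np.set_printoptions(precision=4,suppress=True)
o=get_obs();R=Rot.from_euler("xyz",o["orientation"],degrees=True)
W=dict(np.load("pics/wrist6.npz"))
P,u,v=cloud(W);q=R.inv().apply(P-o["tool_pos"]);c=toch(P)
for row in range(236,344,8):
    k=(v==row)&((u==317)|(u==325)); print(row,[(q[i],W["p"][v[i],u[i]].max()) for i in np.nonzero(k)[0]])
k=(u>=300)&(u<=335)&(v>=190)&(v<=221)&(W["p"][v,u].max(-1)<50)
kc=c[k];print("knob px",k.sum(),np.percentile(kc,[2,50,98],axis=0))
for row in (194,200,206,212,218,221): 
    j=k&(v==row); print(row,np.median(c[j],axis=0))
E
```

```text
236 [(array([-0.1017, -0.0052,  0.2615]), np.uint8(125)), (array([-0.102 ,  0.0055,  0.2624]), np.uint8(167))]
244 [(array([ 0.0106, -0.0023, -0.0361]), np.uint8(22)), (array([ 0.0105,  0.0014, -0.0359]), np.uint8(20))]
252 [(array([ 0.0106, -0.0022, -0.0452]), np.uint8(24)), (array([ 0.0106,  0.0012, -0.0452]), np.uint8(21))]
260 [(array([ 0.0109, -0.0021, -0.054 ]), np.uint8(14)), (array([ 0.0103,  0.0012, -0.0527]), np.uint8(18))]
268 [(array([ 0.0106, -0.0021, -0.0605]), np.uint8(18)), (array([ 0.0109,  0.001 , -0.0613]), np.uint8(17))]
276 [(array([ 0.0329, -0.0016, -0.1101]), np.uint8(37)), (array([ 0.032 ,  0.0004, -0.1083]), np.uint8(41))]
284 [(array([ 0.0323, -0.0016, -0.1128]), np.uint8(84)), (array([ 0.0326,  0.0003, -0.1134]), np.uint8(46))]
292 [(array([ 0.0311, -0.0016, -0.1145]), np.uint8(93)), (array([ 0.0306,  0.0003, -0.1137]), np.uint8(51))]
300 [(array([ 0.0291, -0.0016, -0.1147]), np.uint8(87)), (array([ 0.0293,  0.0003, -0.1151]), np.uint8(49))]
308 [(array([ 0.0259, -0.0016, -0.1131]), np.uint8(56)), (array([ 0.0259,  0.0003, -0.1131]), np.uint8(43))]
316 [(array([ 0.0003, -0.002 , -0.0779]), np.uint8(23)), (array([-0.0003,  0.0009, -0.0771]), np.uint8(22))]
324 [(array([-0.0038, -0.002 , -0.0768]), np.uint8(21)), (array([-0.0032,  0.0009, -0.0776]), np.uint8(25))]
332 [(array([-0.0069, -0.002 , -0.0772]), np.uint8(25)), (array([-0.0073,  0.0009, -0.0767]), np.uint8(21))]
340 [(array([-0.2839, -0.006 ,  0.2847]), np.uint8(176)), (array([-0.2839,  0.0065,  0.2848]), np.uint8(175))]
knob px 960 [[ 0.0017 -0.0143  0.1624]
 [ 0.0092 -0.0023  0.1691]
 [ 0.0261  0.0099  0.1729]]
194 [ 0.0022 -0.0026  0.166 ]
200 [ 0.005  -0.0023  0.1695]
206 [ 0.0087 -0.0019  0.1715]
212 [ 0.0145 -0.002   0.1705]
218 [ 0.0228 -0.0025  0.1658]
221 [ 0.0277 -0.0021  0.1624]
```

The depths settle it. The finger ends about 31 mm behind the reported TCP. The start cloud agrees: the gripper body begins near 95 mm behind the TCP, where 66 mm was expected. The knob top is at about (0.0185, -0.002, 0.167) in the chamber, so the lid is at about 0.48 rad. I'll add the tip correction and redo the approach.

```bash
cat >> h.py <<'E'
TIP=.031
def tipdelta(o,tip,t,yaw=-148.3):
    s=np.radians(t); return delta(o,np.array(tip)+TIP*np.array([np.sin(s),0,-np.cos(s)]),t,yaw)
def tippos(o):
    z=Rot.from_euler("xyz",o["orientation"],degrees=True).apply([0,0,1]); return toch(o["tool_pos"]-TIP*z)
E
python3 - <<'E'
from h import *
from plant import *
o=get_obs();print(o["clock"],tippos(o))
for p in ([.01,-.002,.235],[.026,-.002,.2],[.024,-.002,.185],[.022,-.002,.172]): print(tipdelta(o,p,10))
E
```

```text
7.45 [-0.01179556  0.00090059  0.25373966]
[-0.132 -0.028  0.237 -0.002  0.188 -0.006]
[-0.193 -0.028  0.617 -0.002  0.188 -0.006]
[-0.134 -0.028  0.756 -0.002  0.188 -0.006]
[-0.08  -0.028  0.876 -0.002  0.188 -0.006]
```

>>> step_arm:
  steps:
    - [[-0.13,-0.03,0.2,0,0.1,0],[-0.19,-0.03,0.45,0,0.19,0],[-0.19,-0.03,0.62,0,0.19,0],[-0.16,-0.03,0.69,0,0.19,0],[-0.135,-0.03,0.755,0,0.19,0],[-0.135,-0.03,0.755,0,0.19,0]]

```text
clock: 8.05
tool_pos: [0.6125, 0.3823, 0.1548]
orientation: [-180.0, 9.9, -148.5]
force: [-0.5, 0.3, 0.1]
opening: 0.0005
gripper_force: 0.0
```

```bash
python3 - <<'E'
from h import *
from plant import *
o=get_obs();print(o["clock"],tippos(o),o["orientation"],o["force"])
for p in ([.022,-.002,.172],[.014,-.002,.157],[.008,-.002,.146],[.004,-.002,.136],[.003,-.002,.132],[.003,-.002,.128]): print(tipdelta(o,p,10))
E
```

```text
8.05 [ 0.02369529 -0.00221854  0.18535885] [-179.9752414     9.92256872 -148.46363268] [-0.50766852  0.33233337  0.14749421]
[ 0.039  0.002  0.129 -0.002 -0.003 -0.006]
[ 0.144  0.002  0.263 -0.002 -0.003 -0.006]
[ 0.222  0.002  0.361 -0.002 -0.003 -0.006]
[ 0.279  0.002  0.452 -0.002 -0.003 -0.006]
[ 0.295  0.002  0.49  -0.002 -0.003 -0.006]
[ 0.302  0.002  0.529 -0.002 -0.003 -0.006]
```

>>> step_arm:
  steps:
    - [[0.02,0,0.06,0,0,0],[0.04,0,0.13,0,0,0],[0.07,0,0.17,0,0,0],[0.11,0,0.22,0,0,0],[0.145,0,0.265,0,0,0],[0.145,0,0.265,0,0,0]]

```text
clock: 8.65
tool_pos: [0.6044, 0.3775, 0.1263]
orientation: [-180.0, 9.9, -148.5]
force: [-0.8, 0.1, -0.0]
opening: 0.0005
gripper_force: 0.0
```

>>> step_arm:
  steps:
    - [[0.03,0,0.04,0,0,0],[0.055,0,0.07,0,0,0],[0.077,0,0.1,0,0,0],[0.105,0,0.145,0,0,0],[0.135,0,0.19,0,0,0],[0.145,0,0.21,0,0,0]]

```text
clock: 9.25
tool_pos: [0.5957, 0.3722, 0.1033]
orientation: [-180.0, 10.0, -148.5]
force: [0.4, 0.7, 0.9]
opening: 0.0003
gripper_force: 0.6
```

```bash
python3 - <<'E'
from h import *
from plant import *
o=get_obs();print(o["clock"],tippos(o),o["orientation"],o["force"])
for p in ([.003,-.002,.132],[.003,-.002,.128],[.003,-.002,.124]): print(tipdelta(o,p,10))
E
```

```text
9.25 [ 0.00403473 -0.00206144  0.1337882 ] [-179.99695488    9.97781187 -148.47673466] [0.36262887 0.74815622 0.86032768]
[ 0.013  0.001  0.016 -0.001 -0.001 -0.006]
[ 0.02   0.001  0.055 -0.001 -0.001 -0.006]
[ 0.027  0.001  0.095 -0.001 -0.001 -0.006]
```

No picture views are left, so I'll read the lid angle numerically. I'll take the brightness profile in the top image along the path the lid's front edge sweeps.

```bash
cat >> h.py <<'E'
def lidprof(D,ys=np.linspace(-.075,-.05,12)):
    th=np.arange(-.05,.9,.025);g=D["p"].mean(-1).astype(np.float32);out=[]
    for t in th:
        W=np.array([toworld([.082-.158*np.cos(t),y,.110+.158*np.sin(t)]) for y in ys])
        px=cv2.projectPoints(W,D["rvec"],D["tvec"],D["mtx"],D["dist"])[0].reshape(-1,2).astype(np.float32)
        out.append(np.median(cv2.remap(g,px[:,:1],px[:,1:],cv2.INTER_LINEAR)))
    return th,np.array(out)
E
python3 - <<'E'
from h import *
from plant import *
np.set_printoptions(precision=0,suppress=True,linewidth=200)
D=[dict(np.load(f"pics/{n}.npz")) for n in("top0","top6")]
p,d=snapshot("top");D.append(dict(D[1],p=p,d=d));np.savez("pics/top7.npz",**D[2])
for x in D: th,b=lidprof(x);print(b)
o=get_obs();print(o["clock"],tippos(o),o["force"])
E
```

```text
[172. 148. 122.  97. 101. 110. 124. 132. 132. 132. 127. 123. 127. 125. 125. 126. 128. 129. 130. 128. 129. 128. 128. 129. 128. 128. 130. 130. 148. 187. 177. 148. 143. 141. 140. 139. 138. 138.]
[179. 155. 128. 101. 106. 116. 130. 139. 138. 137. 132. 129. 132. 131. 131. 132. 134. 134. 135. 133. 135. 147. 180. 194. 174. 162. 162. 160. 159. 160. 159. 156. 156. 154. 152. 150. 151. 142.]
[201. 195. 189. 183. 183. 187. 193. 196. 199. 195. 192. 190. 186. 183. 186. 187. 185. 184. 184. 183. 182. 178. 178. 177. 181. 183. 180. 173. 157. 125. 112. 119.  96.  62.  71.  94.  93.  66.]
9.3 [ 0. -0.  0.] [ 0. -1.  0.]
```

```bash
python3 - <<'E'
from h import *
from plant import *
np.set_printoptions(precision=4,suppress=True,linewidth=160)
o=get_obs();print(tippos(o),o["force"])
w,d=snapshot("wrist");W=dict(p=w,d=d,**{k:np.array(v) for k,v in calibration("wrist").items()});np.savez("pics/wrist7.npz",**W)
P,u,v=cloud(W);c=toch(P)
# what the wrist depth sees over the lid
for x in np.arange(-.10,.03,.01):
    k=(c[:,0]>x)&(c[:,0]<x+.01)&(abs(c[:,1])<.075)&(c[:,2]>.02)&(c[:,2]<.2)&(v<235)
    if k.sum()>20: print(round(x,2),k.sum(),np.percentile(c[k][:,2],[5,50,95]),w[v[k],u[k]].mean(0))
S=dict(np.load("pics/top7.npz"));P,u,v=cloud(S);c=toch(P)
D0=dict(np.load("pics/top6.npz"));Q,u0,v0=cloud(D0);c0=toch(Q)
for x in np.arange(-.1,.09,.02):
    f=lambda c:c[(c[:,0]>x)&(c[:,0]<x+.02)&(c[:,1]<-.03)&(c[:,1]>-.075)&(c[:,2]<.25)][:,2]
    print("top",round(x,2),[np.percentile(f(a),[10,50,90]) if len(f(a)) else None for a in(c,c0)])
E
```

```text
[ 0.0039 -0.0021  0.1336] [ 0.4476 -0.7163  0.2323]
-0.1 5002 [0.103  0.1045 0.1859] [109.4224 115.6631 108.9152]
-0.09 4768 [0.1032 0.105  0.1874] [90.0797 94.7433 89.367 ]
-0.08 7516 [0.0623 0.1146 0.116 ] [156.9879 162.3982 160.0474]
-0.07 7401 [0.1137 0.1148 0.1166] [151.2877 164.6791 160.0872]
-0.06 6827 [0.1135 0.1147 0.1164] [150.4771 161.727  157.4574]
-0.05 6380 [0.1134 0.1145 0.1155] [155.5498 165.7139 161.7987]
-0.04 5910 [0.1133 0.1143 0.1153] [156.8663 165.6685 162.0113]
-0.03 5470 [0.1132 0.1141 0.1151] [157.1499 165.7556 162.0201]
-0.02 5868 [0.1131 0.1141 0.1293] [138.3894 145.5002 142.6103]
-0.01 4172 [0.1129 0.1139 0.124 ] [148.435  156.72   153.1287]
-0.0 569 [0.1128 0.1136 0.1145] [155.4253 163.5993 157.8946]
top -0.1 [array([0.0067, 0.0127, 0.1016]), array([0.0062, 0.0123, 0.1035])]
top -0.08 [array([0.0187, 0.0893, 0.1163]), array([0.0166, 0.0719, 0.1057])]
top -0.06 [array([0.1098, 0.1172, 0.2337]), array([0.0776, 0.1824, 0.19  ])]
top -0.04 [array([0.1093, 0.1147, 0.2372]), array([0.0553, 0.0968, 0.1799])]
top -0.02 [array([0.1086, 0.1139, 0.2412]), array([0.0485, 0.1593, 0.1669])]
top 0.0 [array([0.1108, 0.1164, 0.2412]), array([0.0339, 0.1512, 0.1562])]
top 0.02 [None, array([0.1418, 0.1433, 0.1476])]
top 0.04 [None, array([0.1285, 0.1295, 0.1304])]
top 0.06 [None, None]
top 0.08 [None, None]
```

The wrist depth shows the lid lying almost flat: top at z = 0.1136 at x = 0 and 0.1148 at x = -0.07, about 0.017 rad. I'll press a little further onto the gasket, hold, and re-measure.

>>> step_arm:
  steps:
    - [[0.01,0,0.02,0,0,0],[0.015,0,0.035,0,0,0],[0.02,0,0.05,0,0,0],[0.02,0,0.05,0,0,0],[0.02,0,0.05,0,0,0]]

```text
clock: 9.85
tool_pos: [0.5958, 0.3723, 0.1014]
orientation: [-180.0, 10.2, -148.4]
force: [-5.9, -2.7, 13.9]
opening: 0.0003
gripper_force: 7.5
```

```bash
cat >> h.py <<'E'
def lidslope(snapshot,calibration):
    w,d=snapshot("wrist");W=dict(p=w,d=d,**{k:np.array(v) for k,v in calibration("wrist").items()})
    P,u,v=cloud(W);c=toch(P);k=(c[:,0]>-.07)&(c[:,0]<-.02)&(abs(c[:,1])>.02)&(abs(c[:,1])<.07)&(abs(c[:,2]-.113)<.012)&(v<235)
    f=np.polyfit(c[k][:,0],c[k][:,2],1);return -f[0],np.polyval(f,-.07),k.sum()
E
python3 - <<'E'
from h import *
from plant import *
o=get_obs();print(o["clock"],tippos(o),o["force"],lidslope(snapshot,calibration))
for p in ([.003,-.002,.126],[.003,-.002,.122]): print(tipdelta(o,p,10))
E
```

```text
9.85 [ 0.00408216 -0.00206351  0.13195753] [-5.85146598 -2.71505877 13.90848338] (np.float64(0.0003686382324567633), np.float64(0.11279281672761392), np.int64(21462))
[ 0.022  0.001  0.057 -0.001  0.006 -0.005]
[ 0.029  0.001  0.096 -0.001  0.006 -0.005]
```

The lid slope is now 0.0004 rad at 14 N, so it is shut. I'll lift off, check that it stays down, and retreat over the clamp.

```bash
python3 - <<'E'
from h import *
from plant import *
o=get_obs();print(o["clock"])
for p,t in (([.004,-.002,.16],10),([.006,-.002,.20],14),([0,-.002,.235],20)): print(tipdelta(o,p,t))
E
```

```text
9.9
[-0.048  0.001 -0.276 -0.001  0.006 -0.005]
[-0.16   0.001 -0.667 -0.001 -0.134 -0.005]
[-1.950e-01  1.000e-03 -1.026e+00 -2.000e-03 -3.430e-01 -5.000e-03]
```

>>> step_arm:
  steps:
    - [[-0.02,0,-0.12,0,0,0],[-0.05,0,-0.28,0,0,0],[-0.1,0,-0.48,0,-0.06,0],[-0.16,0,-0.67,0,-0.13,0],[-0.19,0,-0.98,0,-0.34,0],[-0.19,0,-0.98,0,-0.34,0]]

```text
clock: 10.5
tool_pos: [0.5957, 0.372, 0.2023]
orientation: [179.9, 20.1, -148.5]
force: [1.0, 0.3, -0.1]
opening: 0.0001
gripper_force: 0.0
```

```bash
python3 - <<'E'
from h import *
from plant import *
o=get_obs();print(o["clock"],tippos(o),o["force"],lidslope(snapshot,calibration))
for p,t in (([-.05,-.002,.26],22),([-.09,-.002,.285],18)): print(tipdelta(o,p,t))
E
```

```text
10.5 [-0.00138203 -0.00224107  0.23135975] [ 1.0231309   0.30233086 -0.11009364] (np.float64(0.005275919086641086), np.float64(0.11161140238245396), np.int64(10511))
[ 0.348  0.001 -0.436  0.    -0.066 -0.005]
[ 0.659  0.001 -0.809  0.     0.074 -0.005]
```

The lid stays shut (slope about 0.005 rad). On to the lever.

>>> step_arm:
  steps:
    - [[0.12,0,-0.3,0,-0.03,0],[0.35,0,-0.5,0,-0.06,0],[0.5,0,-0.7,0,0,0],[0.66,0,-0.81,0,0.07,0],[0.66,0,-0.81,0,0.07,0]]

```text
clock: 11.05
tool_pos: [0.5202, 0.3264, 0.254]
orientation: [179.9, 17.8, -148.5]
force: [0.9, 0.5, 0.4]
opening: 0.0007
gripper_force: 0.0
```

```bash
python3 - <<'E'
from h import *
from plant import *
np.set_printoptions(precision=4,suppress=True)
o=get_obs();print(o["clock"],tippos(o),o["orientation"],o["force"])
for p,t in (([-.14,-.002,.295],8),([-.175,-.002,.295],0)): print(tipdelta(o,p,t))
w,d=snapshot("wrist");W=dict(p=w,d=d,**{k:np.array(v) for k,v in calibration("wrist").items()})
P,u,v=cloud(W);c=toch(P);k=(w[v,u].max(-1)<60)&(c[:,0]>-.25)&(c[:,0]<-.15)&(abs(c[:,1]+.002)<.015)&(c[:,2]>.18)&(c[:,2]<.265)&(v<235)
for x in np.arange(-.235,-.16,.01):
    m=k&(c[:,0]>x)&(c[:,0]<x+.01)
    if m.sum()>5: print(round(x,3),m.sum(),c[m].mean(0),c[m][:,2].max())
E
```

```text
11.05 [-0.0883 -0.0013  0.2835] [ 179.9347   17.7925 -148.4759] [0.8962 0.5487 0.3734]
[ 0.509 -0.008 -0.272  0.001  0.342 -0.006]
[ 0.885 -0.01  -0.389  0.001  0.621 -0.006]
-0.195 559 [-0.1898 -0.0017  0.2157] 0.2245755502895507
-0.185 410 [-0.1813 -0.0017  0.2064] 0.21314049685303932
```

>>> step_arm:
  steps:
    - [[0.25,0,-0.15,0,0.15,0],[0.51,0,-0.27,0,0.34,0],[0.7,0,-0.35,0,0.48,0],[0.885,-0.01,-0.39,0,0.62,0],[0.885,-0.01,-0.39,0,0.62,0]]

```text
clock: 11.6
tool_pos: [0.4393, 0.2752, 0.261]
orientation: [-180.0, -0.2, -148.5]
force: [0.6, -0.4, -1.1]
opening: 0.0002
gripper_force: 0.0
```

```bash
python3 - <<'E'
from h import *
from plant import *
np.set_printoptions(precision=4,suppress=True)
o=get_obs();print(o["clock"],tippos(o),o["orientation"],o["force"])
for p in ([-.196,-.002,.265],[-.196,-.002,.245],[-.199,-.002,.235],[-.202,-.002,.225],[-.205,-.002,.215],[-.208,-.002,.205]): print(tipdelta(o,p,0))
E
```

```text
11.6 [-0.1745 -0.0024  0.292 ] [-179.9658   -0.1924 -148.5219] [ 0.5892 -0.4436 -1.1312]
[ 0.213  0.004  0.271 -0.001 -0.007 -0.008]
[ 0.212  0.004  0.471 -0.001 -0.007 -0.008]
[ 0.242  0.004  0.571 -0.001 -0.007 -0.008]
[ 0.272  0.004  0.671 -0.001 -0.007 -0.008]
[ 0.301  0.004  0.771 -0.001 -0.007 -0.008]
[ 0.331  0.004  0.871 -0.001 -0.007 -0.008]
```

>>> step_arm:
  steps:
    - [[0.12,0,0.1,0,0,0],[0.21,0,0.27,0,0,0],[0.21,0,0.37,0,0,0],[0.21,0,0.43,0,0,0],[0.215,0,0.48,0,0,0],[0.23,0,0.53,0,0,0],[0.242,0,0.57,0,0,0],[0.257,0,0.62,0,0,0],[0.272,0,0.67,0,0,0]]

```text
clock: 12.5
tool_pos: [0.4163, 0.2611, 0.1963]
orientation: [180.0, 0.1, -148.5]
force: [-0.6, 0.3, 6.8]
opening: 0.0006
gripper_force: 2.5
```

```bash
python3 - <<'E'
from h import *
from plant import *
np.set_printoptions(precision=4,suppress=True)
o=get_obs();print(o["clock"],tippos(o),o["orientation"],o["force"])
for p in ([-.205,-.002,.215],[-.209,-.002,.2],[-.213,-.002,.185],[-.216,-.002,.170],[-.218,-.002,.160],[-.218,-.002,.154]): print(tipdelta(o,p,0))
E
```

```text
12.5 [-0.2016 -0.0023  0.2273] [ 179.9892    0.1241 -148.4547] [-0.5779  0.29    6.8208]
[ 0.035  0.003  0.123  0.     0.004 -0.005]
[ 0.075  0.003  0.272  0.     0.004 -0.005]
[ 0.115  0.003  0.422  0.     0.004 -0.005]
[ 0.146  0.003  0.572  0.     0.004 -0.005]
[ 0.166  0.003  0.672  0.     0.004 -0.005]
[ 0.166  0.003  0.732  0.     0.004 -0.005]
```

Contact is made at 6.8 N, straight up. I'll push on to just above the dead point.

>>> step_arm:
  steps:
    - [[0.018,0,0.06,0,0,0],[0.035,0,0.12,0,0,0],[0.05,0,0.17,0,0,0],[0.062,0,0.22,0,0,0],[0.075,0,0.27,0,0,0],[0.09,0,0.32,0,0,0],[0.1,0,0.37,0,0,0],[0.115,0,0.42,0,0,0]]

```text
clock: 13.3
tool_pos: [0.407, 0.2556, 0.1545]
orientation: [180.0, 0.2, -148.4]
force: [4.1, 2.9, 7.1]
opening: 0.0001
gripper_force: 4.2
```

```bash
python3 - <<'E'
from h import *
from plant import *
np.set_printoptions(precision=4,suppress=True)
o=get_obs();print(o["clock"],tippos(o),o["orientation"],o["force"])
for p in ([-.216,-.002,.170],[-.218,-.002,.160],[-.218,-.002,.154],[-.218,-.002,.150]): print(tipdelta(o,p,0))
E
```

```text
13.3 [-0.2125 -0.0022  0.1855] [ 179.9842    0.1872 -148.4306] [4.0923 2.9217 7.1353]
[ 0.037  0.001  0.155  0.001  0.007 -0.005]
[ 0.057  0.001  0.255  0.001  0.007 -0.005]
[ 0.057  0.001  0.315  0.001  0.007 -0.005]
[ 0.057  0.001  0.355  0.001  0.007 -0.005]
```

>>> step_arm:
  steps:
    - [[0.013,0,0.05,0,0,0],[0.025,0,0.1,0,0,0],[0.037,0,0.155,0,0,0],[0.047,0,0.2,0,0,0],[0.057,0,0.25,0,0,0],[0.057,0,0.28,0,0,0],[0.057,0,0.3,0,0,0],[0.057,0,0.3,0,0,0],[0.057,0,0.3,0,0,0]]

```text
clock: 14.2
tool_pos: [0.4002, 0.2506, 0.124]
orientation: [-180.0, -0.1, -148.5]
force: [-5.9, -2.5, 9.3]
opening: 0.0002
gripper_force: 5.1
```

```bash
python3 - <<'E'
from h import *
from plant import *
np.set_printoptions(precision=4,suppress=True)
o=get_obs();print(o["clock"],tippos(o),o["orientation"],o["force"])
for p in ([-.218,-.002,.152],[-.218,-.002,.148]): print(tipdelta(o,p,0))
E
```

```text
14.2 [-0.2207 -0.0027  0.155 ] [-179.9596   -0.1161 -148.4708] [-5.9345 -2.4627  9.2897]
[-0.028  0.008  0.03  -0.001 -0.004 -0.006]
[-0.028  0.008  0.07  -0.001 -0.004 -0.006]
```

The tip is at z = 0.155, past the dead point, and resting on the stop. I'll give a small extra press, lift off straight up, and verify.

>>> step_arm:
  steps:
    - [[0,0,0.02,0,0,0],[0,0,0.03,0,0,0],[0,0,0.03,0,0,0],[0,0,-0.1,0,0,0],[0,0,-0.4,0,0,0],[0,0,-0.8,0,0,0],[0,0,-1.0,0,0,0],[0,0,-1.0,0,0,0]]

```text
clock: 15.0
tool_pos: [0.4023, 0.2529, 0.2268]
orientation: [179.9, 0.3, -148.5]
force: [0.3, 1.8, -0.6]
opening: 0.0006
gripper_force: 0.0
```

```bash
python3 - <<'E'
from h import *
from plant import *
np.set_printoptions(precision=4,suppress=True)
o=get_obs();print(o["clock"],tippos(o),o["force"])
w,d=snapshot("wrist");W=dict(p=w,d=d,**{k:np.array(v) for k,v in calibration("wrist").items()})
P,u,v=cloud(W);c=toch(P);k=(w[v,u].max(-1)<60)&(c[:,0]>-.26)&(c[:,0]<-.15)&(abs(c[:,1]+.002)<.015)&(c[:,2]>.1)&(c[:,2]<.265)
for x in np.arange(-.25,-.16,.01):
    m=k&(c[:,0]>x)&(c[:,0]<x+.01)
    if m.sum()>5: print("grip",round(x,3),m.sum(),c[m][:,2].max())
for n in("top","scene"):
    p,d=snapshot(n);D=dict(p=p,d=d,**{a:np.array(b) for a,b in calibration(n).items()});P,u,v=cloud(D);c=toch(P)
    for x in np.arange(-.26,.06,.02):
        m=(c[:,0]>x)&(c[:,0]<x+.02)&(abs(c[:,1]+.002)<.012)&(c[:,2]<.21)&(c[:,2]>.09)
        if m.sum()>5: print(n,round(x,2),m.sum(),np.percentile(c[m][:,2],[10,50,95]))
E
```

```text
15.0 [-0.218  -0.002   0.2578] [ 0.2528  1.842  -0.5863]
grip -0.25 147 0.1543501607884465
grip -0.24 280 0.264350225078573
grip -0.23 357 0.264946745320364
grip -0.22 245 0.15463316320527865
grip -0.21 238 0.15517304037595148
grip -0.2 238 0.155020322378504
grip -0.19 68 0.15564109127737713
top -0.24 18 [0.1505 0.1532 0.1607]
top -0.22 21 [0.1495 0.1522 0.1594]
top -0.2 7 [0.1498 0.1541 0.1603]
scene -0.26 12 [0.1453 0.1507 0.1559]
scene -0.24 44 [0.1461 0.1527 0.157 ]
scene -0.22 42 [0.1477 0.1532 0.1569]
scene -0.2 42 [0.1476 0.1537 0.1579]
scene -0.18 81 [0.1033 0.148  0.1553]
scene -0.16 55 [0.1457 0.1513 0.1562]
scene -0.14 63 [0.1274 0.148  0.156 ]
scene -0.12 75 [0.1053 0.1477 0.1587]
scene -0.1 84 [0.1011 0.1047 0.1391]
scene -0.08 78 [0.1126 0.1258 0.1465]
scene -0.06 48 [0.1101 0.1147 0.1399]
scene -0.04 46 [0.1098 0.112  0.1153]
scene -0.02 69 [0.1115 0.1253 0.1327]
scene -0.0 35 [0.1126 0.1281 0.1305]
scene 0.02 43 [0.1094 0.1123 0.1157]
scene 0.04 45 [0.11   0.112  0.1153]
```

After release the lever lies level at z ≈ 0.155. The clamp arm is over the lid, the lid is flat at 0.112–0.115, and the tool is 100 mm clear. Handing in.

```bash
python3 -c "
from plant import *
print(close_job())"
```

```text
the job is handed in; nothing more can be done
None
```

I shut the lid on the gasket and pushed the lever past its dead point. After I let go it lay level at its stop (z ≈ 0.155 m), with the clamp arm over the lid, and I handed the job in at about 15 s. I did not measure the foot's pressing force or re-check the loose items' positions, and the hand-in returned no verdict.

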